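# Put the washed bowl back in the hutch's feed drawer

### The arm

A 6-joint arm with a two-finger parallel gripper is mounted at the origin on the work surface. World frame = base frame: x ahead of the robot, y to its left, z up, the work surface at z = 0. Lengths are in mm, angles in degrees, forces in N, time in s.
With the tool pointing down it reaches from about 300 to 825 mm from the base axis. Payload 5.4 kg.
Tool frame: the origin (TCP) lies on the centre line of the jaws, within the pads' length; the fingertips stand 17 mm ahead of it and the grasp point (between the pads) lies 2 mm behind it; z points along the fingers, y is the line along which they close (so a half turn about z gives the same grasp; the last joint's range is limited). The gripper opens to 92 mm and grips with 3 to 60 N. Pads are 20 mm wide; open, the fingers measure 128 mm over their backs; the gripper's body (75 mm by 189 mm) begins 69 mm behind the grasp point.
Start: joints at [54.941, 9.076, 91.501, -0, 79.423, -12.038], TCP at [224.876, 529.185, 231.601] pointing down, gripper open.
Joint ranges: [-166.64, 166.64], [-54.1, 131.32], [10.49, 154.53], [-73.88, 253.88], [9.74, 151.15], [-171.62, 171.62]. Speed limits (degrees/s): [147.25, 147.25, 180, 180, 180, 180].

### API

Orientations are given as a 3x3 rotation matrix whose columns are the frame's x, y, z axes.
In Python, from cell import r, camera, calibration, ticket gives the robot as it stands.
- The arm moves only by the tool step_arm, never from a script. Its arguments are lists of equal length, an entry for each row: "angular": the turn, a rotation vector about the world's x, y, z scaled (see below), a list of three; "linear": the shift along the world's x, y, z scaled (see below), a list of three; "gripper": the closure, from 0 (fully open) to 1 (shut). A call has 1 to 5 rows; each row shifts and turns the commanded pose from where the row before left it; what a row does not reach is not made up. The controller multiplies each number of a shift by 30 mm and each number of a turn by 6 degrees. A row lasts 1/10 s, in which the tool goes at most 50 mm and 8.59 degrees, less where a joint would pass 70% of its speed; a pose out of reach is approached as far as the arm can. A call with a number of a shift or a turn outside -1 to 1 is refused whole. A call with a gripper value outside its range is refused whole. The fingers move at their own pace and stop on an object; "newtons" is the grip in N (left out, the last holds). Time passes only in rows, so rows that do not move let the fingers close. It gives the time, the measured TCP pose, the force, the opening and the grip force at its end, in the units of the state.
- r.observe(): the state, without advancing time (a new reading comes with each control period).
- camera(name): name is "side" or "top"; returns the picture (420x560x3 uint8, red, green, blue); there is no depth.
- calibration(name): a dict with "intrinsics" (3x3 intrinsics, pixels), "cam_to_world" (4x4, takes a point from camera to world coordinates). Camera axes: x right, y down, z forward; pixel columns grow to the right and rows downward; lengths in mm; the calibration is good to about 2 mm. A picture is of the moment at which its call begins. calibration takes no time and is no camera call.
- ticket.hand_in(): hands the job in; it is judged then, once.
The state is a dict: "time_s": time; "q": joint angles; "joint_velocities": joint speeds; "tau": joint torques, N m; "eef_pos": TCP position; "eef_rot": TCP orientation; "force": force on the tool from outside, world axes, zero at the start; "ft_torque": the same for the moment, N m; "gripper_width": finger opening in mm; "grasp_force": force on a finger pad.
Only numpy, scipy, OpenCV 4.12 (cv2) and the standard library are available. Lean on these libraries where they do the work, as an engineer would, in place of code of your own. Each camera call takes 0.05 s, during which the arm holds its last target. There are 200 camera calls.

### The job

Press the yellow release so that the hutch's feed drawer pops out, then take the small ceramic bowl from the turntable and set it down gently, without letting it drop, so that it stands flat inside the raised ring on the drawer's floor. Push the drawer home until it clicks and stays shut. Do not knock over the glass jar or push it off the turntable, and do not shift the dustpan or the hay rack.

Things in the scene. Friction and masses are not known exactly. Their poses are not given: they have to be found in the camera images.
- mouth (a point): Bottom centre of the open front of the feed drawer's housing, a fixed low green box in the front of a wooden, wire-meshed hutch. Axes: x level into the housing (the drawer comes out to -x), y left, z up. Housing: 176 mm wide, 82 high, from x = 0 to 215 mm; the hutch's front, 244 mm high, crosses it at x = 120 mm (door latch and frame from x = 95 mm where y is over 100 mm).
- release_top (a point): Centre of the top of the yellow thumb pad on the housing's roof: 34 mm along x by 40 mm along y, 94 mm above the bench, its centre 24 mm behind the mouth. Its axes are parallel to those of mouth. It moves straight down.
- release (a joint): Travel of the thumb pad, m: 0 up, 0.009 fully down. The catch lets go at about 3 to 4 mm with 4 to 5 N; after that the pad goes down with 2 to 4 N. The pad springs up when let go; it reads 0 with the drawer out or latched.
- tray (a joint): How far the drawer is out, m: about 0.001 latched, 0.145 popped fully out (its stop), -0.005 at its rear stop. A damped spring drives it out (6 N shut, 2.5 N out; about one second). Pushed to 0 or a little beyond, it clicks and then stays at about 0.001 when let go; pushed less far it slides out again. The push needs up to about 10 N, most of it 15 to 7 mm before shut.
- tray_front (a point): Centre of the front face of the drawer's white front panel, 36 mm above the bench; moves with the drawer. The panel is 176 mm wide, 11 mm thick, from 4 to 72 mm above the bench. Axes as mouth: the face looks to -x. With the drawer shut this point is 17 mm before the mouth.
- recess (a point): Centre of the raised ring on the drawer's floor, at floor level (12 mm above the bench), 92 mm behind the panel's front face; moves with the drawer; axes as mouth. Ring 3 mm high, 78 mm inside diameter. The drawer is 136 mm wide inside with side walls 18 mm high; a strike hook 20 mm wide reaches back 40 mm from the panel's inner side at mid-width, 59 to 72 mm above the bench.
- bowl_center (a point): Centre, half-way up, of the small ceramic bowl (white with a blue band), loose on the turntable: round and open at the top, 64 mm outside diameter (nearly straight sides), foot 56 mm, 44 mm high, wall 5 mm, 0.11 to 0.23 kg; z is its axis, pointing up. Standing on the drawer's floor its centre is 22 mm above the point recess.
- turntable_axis (a point): Centre of the blue plastic turntable's top, 28 mm above the bench; 254 mm diameter, with a lip 5 mm high round the edge. The platter turns about the vertical with slight friction.
- jar_center (a point): Centre, half-way up, of the glass jar with clip-top lid, loose on the turntable: 80 mm over its wire clips, 97 mm high, 0.32 kg. z is its axis, up. Its centre is 110 to 130 mm from the bowl's.
- dustpan_center (a point): Red plastic dustpan lying on the bench, loose: pan 200 by 220 mm, 45 mm high; this point is the pan's centre, 20 mm up; the handle reaches 218 mm from it to its -x.
- rack_center (a point): Stainless steel wire hay rack standing on the bench before the right-hand part of the hutch, loose: 170 mm wide (y), 95 mm deep (x), 150 mm high with two hooks to 172 mm; this point is its middle, 75 mm up.
Not all that is in view belongs to the job. What is meant by the part that bears jar_center is not black or turquoise, and is the smaller of those in its own colour.

How it is judged:
By the outcome, as a careful person would: the job done as asked, in the order asked, and still so for the second after the job is handed in, with the robot touching nothing.
It also fails if it takes over 72 s, if anything falls off the work surface, if the arm or the gripper's body presses on something with over 40 N, if the wrist force passes 120 N, or if a joint passes its speed limit or range.

## Working session

There is one attempt and no reset: what is moved stays moved. The work goes in short steps, Python scripts to look and compute and a tool call to move; the robot and the scene stay as the last step left them, time stands still between calls to the robot, and variables do not carry over. Pictures are saved under pics/ and viewed, at most 10 in all, crops included, and the job is handed in when it is done.

Besides the shell and the picture viewer there is one more tool, called in YAML: its name, and indented under it one key for each argument. step_arm: Moves the arm, as the interface text tells. Shifts and turns lie within -1 to 1; 1 stands for 30 mm of shift or 6 degrees of turn. Its arguments: {"type":"object","properties":{"angular":{"type":"array","items":{"type":"array","items":{"type":"number","minimum":-1,"maximum":1}}},"linear":{"type":"array","items":{"type":"array","items":{"type":"number","minimum":-1,"maximum":1}}},"gripper":{"type":"array","items":{"type":"number"}},"newtons":{"type":"number"}},"required":["angular","linear","gripper"]}

```bash
mkdir -p pics; ls
python3 - <<'E'
from cell import r,camera,calibration
import cv2,numpy as np
for n in("top","side"):
    cv2.imwrite(f"pics/{n}0.png",camera(n)[:,:,::-1])
    c=calibration(n);print(n,np.round(c["intrinsics"],1).tolist(),np.round(c["cam_to_world"],3).tolist())
o=r.observe();print(o["time_s"],o["eef_pos"],o["eef_rot"])
E
```

```text
pics
top [[429.4, 0.0, 275.8], [0.0, 429.4, 211.0], [0.0, 0.0, 1.0]] [[0.003, -0.992, 0.123, 364.76], [-1.0, -0.002, 0.002, 30.97], [-0.002, -0.123, -0.992, 1350.389], [0.0, 0.0, 0.0, 1.0]]
side [[439.6, 0.0, 277.6], [0.0, 439.6, 216.3], [0.0, 0.0, 1.0]] [[0.675, -0.495, 0.547, -240.705], [-0.737, -0.445, 0.508, -686.349], [-0.008, -0.747, -0.665, 1041.411], [0.0, 0.0, 0.0, 1.0]]
0.1 [224.56271143 528.75531518 230.70478467] [[-9.20390405e-01  3.90999435e-01 -9.71468581e-04]
 [ 3.91000498e-01  9.20389358e-01 -1.42810269e-03]
 [ 3.35741998e-04 -1.69425671e-03 -9.99998508e-01]]
```

View pics/top0.png

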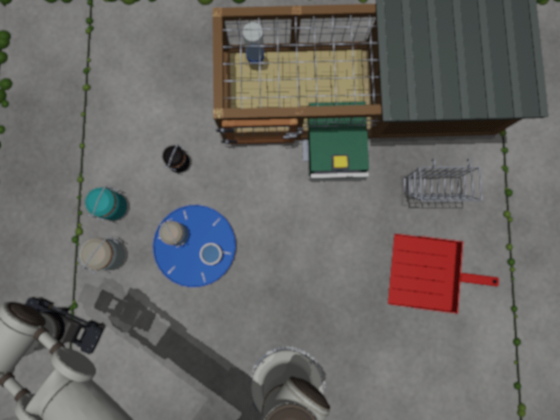

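View pics/side0.png

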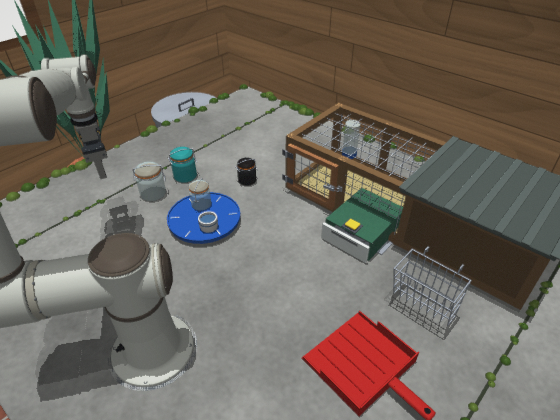

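The top view shows four jars: turquoise (105,203), black (176,158), a large clear one (98,253) and a small clear one on the turntable (173,232). The small clear one fits: it is neither black nor turquoise, and it is the smaller of the two clear jars. The bowl is at (210,254) and the yellow pad at (340,161). I'll confirm the jar in one crop and measure at the same time.

```bash
cat > h.py <<'E'
import numpy as np,cv2
from cell import r,camera,calibration
def w(n,u,v,z):
    c=calibration(n);T=np.array(c["cam_to_world"]);d=T[:3,:3]@np.linalg.solve(c["intrinsics"],[u,v,1.]);o=T[:3,3]
    return (o+d*(z-o[2])/d[2])
def blob(n,im,box,lo,hi):
    x0,y0,x1,y1=box;h=cv2.cvtColor(im[y0:y1,x0:x1],cv2.COLOR_RGB2HSV)
    m=cv2.inRange(h,lo,hi);k,l,s,c=cv2.connectedComponentsWithStats(m);i=1+np.argmax(s[1:,4])
    mm=(l==i).astype(np.uint8);p=cv2.findNonZero(mm)+np.array([x0,y0]);return c[i]+[x0,y0],s[i,4],p
E
python3 - <<'E'
from h import *
t=cv2.imread("pics/top0.png")[:,:,::-1].copy();s=cv2.imread("pics/side0.png")[:,:,::-1].copy()
for n,im,b in(("top",t,(320,145,360,180)),("side",s,(335,210,370,240))):
    c,a,p=blob(n,im,b,(18,90,90),(38,255,255));print(n,"pad",c,a,w(n,*c,94))
for n,im,b in(("top",t,(140,190,250,300)),("side",s,(150,180,260,260))):
    c,a,p=blob(n,im,b,(100,150,60),(125,255,255));e=cv2.fitEllipse(cv2.convexHull(p.astype(np.int32)));print(n,"tt",e,w(n,*e[0],30))
c,a,p=blob("top",t,(300,95,375,182),(65,80,20),(90,255,255));print("green",cv2.minAreaRect(p.astype(np.int32)),a)
A=cv2.resize(t[100:290,140:380],None,fx=2.5,fy=2.5,interpolation=2)
cv2.imwrite("pics/c1.png",A[:,:,::-1])
B=cv2.resize(s[170:270,150:410],None,fx=3,fy=3,interpolation=2);cv2.imwrite("pics/c2.png",B[:,:,::-1])
E
```

```text
top pad [339.98882682 161.25139665] 179 [ 670.34523811 -157.47498913   94.        ]
side pad [352.22857143 223.76190476] 105 [ 670.38099119 -162.33144292   94.        ]
top tt ((194.09115600585938, 245.69216918945312), (79.80160522460938, 81.55084228515625), 54.67808151245117) [420.04122143 284.63587238  30.        ]
side tt ((203.33718872070312, 217.25326538085938), (50.294761657714844, 73.3166732788086), 81.26398468017578) [415.59966841 274.3321953   30.        ]
green ((338.1140441894531, 143.93051147460938), (53.16324234008789, 58.10464096069336), 88.8982925415039) 2563
```

View pics/c1.png

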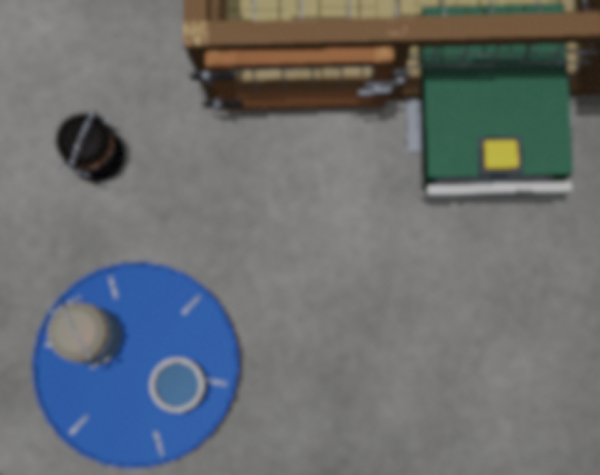

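View pics/c2.png

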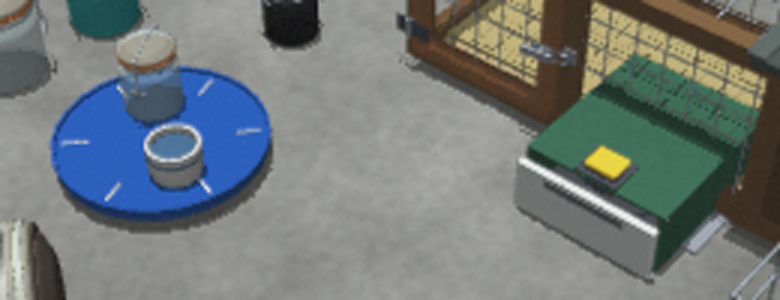

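The crops confirm the small clear jar on the turntable, with its lid at crop 1 (83,332). The bowl rim is at crop 1 (177,385) and crop 2 (174,145). The white panel's top edge runs from crop 1 (427,191) to (571,186).

Run:
```python
from h import *
T=lambda x,y,z:w("top",140+(x+.5)/2.5-.5,100+(y+.5)/2.5-.5,z).round(1)
S=lambda x,y,z:w("side",150+(x+.5)/3-.5,170+(y+.5)/3-.5,z).round(1)
print("bowl",T(177,385,72),S(174,143,72),"jar",T(83,332,125),S(147,48,125))
print("panel T",T(427,193,72),T(571,187,72),"S",S(518,160,72),S(659,234,72))
print("roof T",T(426,178,82),T(571,178,82),T(423,80,82),T(569,75,82),"S",S(528,150,82),S(662,222,82))
print("pad T corners",T(484,139,94),T(519,138,94),T(521,171,94),T(485,172,94))
o=r.observe();print(o["force"],o["gripper_width"])
```

```text
bowl [394.7 227.3  72. ] [397.7 223.4  72. ] jar [453.5 328.  125. ] [448.7 320.2 125. ]
panel T [627.  -70.7  72. ] [ 634.8 -245.3   72. ] S [629.6 -75.8  72. ] [ 637.7 -251.8   72. ]
roof T [643.4 -68.9  82. ] [ 643.8 -243.4   82. ] [765.1 -66.1  82. ] [ 771.7 -244.    82. ] S [640.5 -80.3  82. ] [ 645. -249.   82.]
pad T corners [ 688.5 -137.7   94. ] [ 689.8 -179.7   94. ] [ 649.5 -181.3   94. ] [ 648.2 -138.4   94. ]
[ 0.87750846 -0.19580889 -0.44300352] 91.86724749636733
```

step_arm:
  angular:
    - [0,0,0.17]
    - [0,0,0.17]
    - [0,0,0.17]
    - [0,0,0.17]
    - [0,0,0.17]
  linear:
    - [0.59,-0.92,-0.1]
    - [0.59,-0.92,-0.1]
    - [0.59,-0.92,-0.1]
    - [0.59,-0.92,-0.1]
    - [0.59,-0.92,-0.1]
  gripper: [1,1,1,1,1]
  newtons: 20

```text
time_s: 0.6
eef_pos: [313.6, 389.9, 216.0]
eef_rot: [[-0.952, 0.307, -0.001], [0.307, 0.952, -0.0], [0.0, -0.001, -1.0]]
force: [0.7, -0.2, 0.1]
gripper_width: 53.8
grasp_force: 0.0
```

step_arm:
  angular:
    - [0,0,0.17]
    - [0,0,0.17]
    - [0,0,0.17]
    - [0,0,0.17]
    - [0,0,0.17]
  linear:
    - [0.6,-0.92,-0.1]
    - [0.6,-0.92,-0.1]
    - [0.6,-0.92,-0.1]
    - [0.6,-0.92,-0.1]
    - [0.6,-0.92,-0.1]
  gripper: [1,1,1,1,1]

```text
time_s: 1.1
eef_pos: [403.6, 251.9, 201.1]
eef_rot: [[-0.975, 0.221, -0.001], [0.221, 0.975, -0.0], [0.001, -0.0, -1.0]]
force: [0.7, -0.3, 0.2]
gripper_width: 13.8
grasp_force: 0.0
```

step_arm:
  angular:
    - [0,0,0.17]
    - [0,0,0.17]
    - [0,0,0.17]
    - [0,0,0.17]
    - [0,0,0.17]
  linear:
    - [0.6,-0.92,-0.1]
    - [0.6,-0.92,-0.1]
    - [0.6,-0.92,-0.1]
    - [0.6,-0.92,-0.1]
    - [0.6,-0.92,-0.1]
  gripper: [1,1,1,1,1]

```text
time_s: 1.6
eef_pos: [493.6, 113.9, 186.1]
eef_rot: [[-0.991, 0.134, -0.001], [0.134, 0.991, 0.0], [0.001, -0.0, -1.0]]
force: [0.1, 0.4, -0.1]
gripper_width: 0.2
grasp_force: 0.0
```

step_arm:
  angular:
    - [0,0,0.17]
    - [0,0,0.17]
    - [0,0,0.17]
    - [0,0,0.17]
    - [0,0,0.17]
  linear:
    - [0.6,-0.92,-0.1]
    - [0.6,-0.92,-0.1]
    - [0.6,-0.92,-0.1]
    - [0.6,-0.92,-0.1]
    - [0.6,-0.92,-0.1]
  gripper: [1,1,1,1,1]

```text
time_s: 2.1
eef_pos: [583.6, -24.0, 170.9]
eef_rot: [[-0.999, 0.045, -0.001], [0.045, 0.999, 0.0], [0.001, 0.0, -1.0]]
force: [0.2, -0.9, 0.0]
gripper_width: 0.5
grasp_force: 0.0
```

step_arm:
  angular:
    - [0,0,0.17]
    - [0,0,0.17]
    - [0,0,0.17]
    - [0,0,0.17]
    - [0,0,0.17]
  linear:
    - [0.58,-0.92,-0.2]
    - [0.58,-0.92,-0.2]
    - [0.58,-0.92,-0.2]
    - [0.58,-0.92,-0.2]
    - [0.58,-0.92,-0.2]
  gripper: [1,1,1,1,1]

```text
time_s: 2.6
eef_pos: [670.6, -161.8, 140.6]
eef_rot: [[-0.999, -0.044, -0.001], [-0.044, 0.999, 0.001], [0.001, 0.001, -1.0]]
force: [0.2, -0.0, 1.0]
gripper_width: 0.1
grasp_force: 0.0
```

step_arm:
  angular:
    - [0,0,0]
    - [0,0,0]
    - [0,0,0]
    - [0,0,0]
    - [0,0,0]
  linear:
    - [0,0,-0.4]
    - [0,0,-0.4]
    - [0,0,-0.2]
    - [0,0,-0.1]
    - [0,0,-0.07]
  gripper: [1,1,1,1,1]

```text
time_s: 3.1
eef_pos: [670.1, -159.8, 106.4]
eef_rot: [[-0.999, -0.044, -0.0], [-0.044, 0.999, 0.0], [0.0, 0.0, -1.0]]
force: [-0.2, 0.0, 2.5]
gripper_width: 0.9
grasp_force: 1.4
```

step_arm:
  angular:
    - [0,0,0]
    - [0,0,0]
    - [0,0,0]
  linear:
    - [0,0,-0.05]
    - [0,0,-0.05]
    - [0,0,0]
  gripper: [1,1,1]

```text
time_s: 3.4
eef_pos: [670.6, -160.3, 103.9]
eef_rot: [[-0.999, -0.044, 0.001], [-0.044, 0.999, 0.0], [-0.001, 0.0, -1.0]]
force: [-0.8, 2.1, 2.8]
gripper_width: 0.3
grasp_force: 1.5
```

step_arm:
  angular:
    - [0,0,0]
    - [0,0,0]
    - [0,0,0]
    - [0,0,0]
    - [0,0,0]
  linear:
    - [0,0,0]
    - [0,0,0]
    - [0,0,1]
    - [0,0,1]
    - [0,0,1]
  gripper: [1,1,1,1,1]

```text
time_s: 3.9
eef_pos: [670.1, -161.2, 193.9]
eef_rot: [[-0.999, -0.043, -0.001], [-0.043, 0.999, -0.001], [0.001, -0.001, -1.0]]
force: [-0.4, 0.0, -0.3]
gripper_width: 0.6
grasp_force: 0.0
```

step_arm:
  angular:
    - [0,0,0.65]
    - [0,0,0.65]
    - [0,0,0.65]
    - [0,0,0.65]
    - [0,0,0.65]
  linear:
    - [-0.61,0.85,0]
    - [-0.61,0.85,0]
    - [-0.61,0.85,0]
    - [-0.61,0.85,0]
    - [-0.61,0.85,0]
  gripper: [0,0,0,0,0]

```text
time_s: 4.4
eef_pos: [578.1, -32.8, 193.2]
eef_rot: [[-0.926, -0.376, 0.0], [-0.376, 0.926, -0.001], [0.0, -0.001, -1.0]]
force: [1.0, -0.7, 0.2]
gripper_width: 38.7
grasp_force: 0.0
```

Run:
```python
from h import *
t=camera("top");s=camera("side")
A=cv2.resize(t[120:290,150:380],None,fx=2.5,fy=2.5,interpolation=2);B=cv2.resize(s[170:300,160:400],None,fx=2,fy=2,interpolation=2)
C=np.zeros((425+175,800,3),np.uint8);C[:425,:575]=A;C[425:,:]=0
cv2.imwrite("pics/d1.png",A[:,:,::-1]);cv2.imwrite("pics/t1.png",t[:,:,::-1]);cv2.imwrite("pics/s1.png",s[:,:,::-1])
```

```text
(no output)
```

View pics/d1.png

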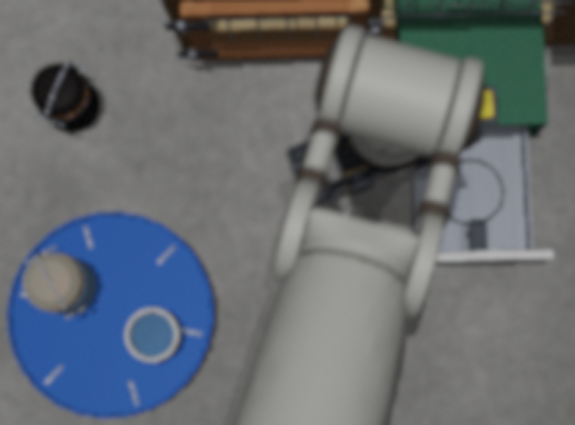

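The drawer has popped out, with its ring near crop (470,190). The bowl and jar haven't moved.

step_arm:
  angular:
    - [0,0,0.65]
    - [0,0,0.65]
    - [0,0,0.65]
    - [0,0,0.65]
    - [0,0,0.65]
  linear:
    - [-0.61,0.86,0]
    - [-0.61,0.86,0]
    - [-0.61,0.86,0]
    - [-0.61,0.86,0]
    - [-0.61,0.86,0]
  gripper: [0,0,0,0,0]

```text
time_s: 5.0
eef_pos: [487.4, 95.7, 193.5]
eef_rot: [[-0.748, -0.663, 0.001], [-0.663, 0.748, -0.001], [-0.0, -0.001, -1.0]]
force: [1.3, -0.1, 0.2]
gripper_width: 86.4
grasp_force: 0.0
```

step_arm:
  angular:
    - [0,0,0.65]
    - [0,0,0.65]
    - [0,0,0.65]
    - [0,0,0.65]
    - [0,0,0.65]
  linear:
    - [-0.61,0.86,0]
    - [-0.61,0.86,0]
    - [-0.61,0.86,-0.5]
    - [-0.61,0.86,-0.5]
    - [-0.61,0.86,-0.5]
  gripper: [0,0,0,0,0]

```text
time_s: 5.5
eef_pos: [396.2, 225.1, 148.3]
eef_rot: [[-0.484, -0.875, 0.002], [-0.875, 0.484, -0.0], [-0.001, -0.002, -1.0]]
force: [1.3, -0.2, 0.1]
gripper_width: 92.0
grasp_force: 0.0
```

Run:
```python
from h import *
s=camera("side");cv2.imwrite("pics/s2.png",cv2.resize(s[130:290,140:400],None,fx=3,fy=3,interpolation=2)[:,:,::-1])
# panel & ring from t1: d1 crop px
T=lambda x,y,z:w("top",150+(x+.5)/2.5-.5,120+(y+.5)/2.5-.5,z).round(1)
print("bowl",T(152,335,72),"ring",T(470,190,13),T(503,190,13),T(470,159,13),T(470,222,13),"panel",T(410,262,72),T(553,257,72))
```

```text
bowl [394.7 227.3  72. ] ring [ 579.1 -160.7   13. ] [ 579.2 -202.3   13. ] [ 618.8 -161.3   13. ] [ 538.4 -160.1   13. ] panel [482.4 -79.2  72. ] [ 488.8 -250.2   72. ]
```

View pics/s2.png

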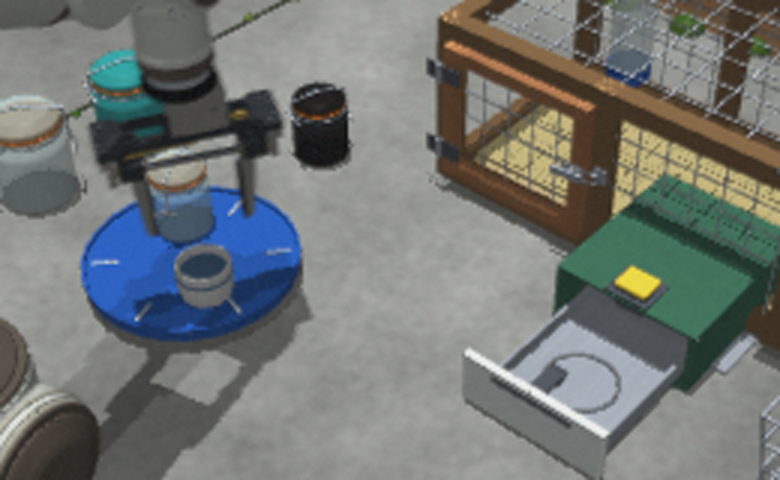

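The gripper is above the bowl with room on both sides, and the jar is clear of the fingers. In the side crop the drawer's ring is at (585,384). Descending to grip.

step_arm:
  angular:
    - [0,0,0]
    - [0,0,0]
    - [0,0,0]
    - [0,0,0]
    - [0,0,0]
  linear:
    - [0,0,-0.8]
    - [0,0,-0.8]
    - [0,0,-0.8]
    - [0,0,-0.3]
    - [0,0,-0.18]
  gripper: [0,0,0,0,0]

```text
time_s: 6.05
eef_pos: [396.1, 224.2, 61.5]
eef_rot: [[-0.486, -0.874, -0.001], [-0.874, 0.486, -0.001], [0.001, 0.0, -1.0]]
force: [-0.3, 1.0, 0.4]
gripper_width: 92.1
grasp_force: 0.0
```

step_arm:
  angular:
    - [0,0,0]
    - [0,0,0]
    - [0,0,0]
    - [0,0,0]
    - [0,0,0]
  linear:
    - [0,0,0]
    - [0,0,0]
    - [0,0,0]
    - [0,0,0]
    - [0,0,0]
  gripper: [0.15,0.25,0.3,0.4,0.5]
  newtons: 15

```text
time_s: 6.55
eef_pos: [396.5, 224.9, 63.0]
eef_rot: [[-0.485, -0.874, 0.001], [-0.874, 0.485, 0.0], [-0.001, -0.001, -1.0]]
force: [-1.1, -0.1, 5.4]
gripper_width: 65.0
grasp_force: 15.0
```

Run:
```python
from h import *
S=lambda x,y,z:w("side",140+(x+.5)/3-.5,130+(y+.5)/3-.5,z).round(1)
print("ring",S(585,384,14),"panel",S(464,355,72),S(607,434,72),"pad",S(639,281,94))
```

```text
ring [ 579.6 -169.    14. ] panel [483.  -82.2  72. ] [ 495.1 -253.3   72. ] pad [ 673.  -162.2   94. ]
```

step_arm:
  angular:
    - [0,0,0]
    - [0,0,0]
    - [0,0,0]
    - [0,0,0]
    - [0,0,0]
  linear:
    - [0,0,0.2]
    - [0,0,0.6]
    - [0,0,0.8]
    - [0,0,0.8]
    - [0,0,0.8]
  gripper: [0.5,0.5,0.5,0.5,0.5]

```text
time_s: 7.05
eef_pos: [395.4, 224.5, 158.9]
eef_rot: [[-0.485, -0.874, -0.0], [-0.874, 0.485, -0.0], [0.0, 0.0, -1.0]]
force: [-0.1, 0.4, -0.9]
gripper_width: 64.8
grasp_force: 15.0
```

Run:
```python
from h import *
s=camera("side");cv2.imwrite("pics/s3.png",cv2.resize(s[110:250,140:300],None,fx=4,fy=4,interpolation=2)[:,:,::-1])
o=r.observe();print(o["force"],o["gripper_width"],o["grasp_force"])
```

```text
[2.49539663 0.71717884 1.8850536 ] 64.63025283462008 15.00007359403753
```

View pics/s3.png

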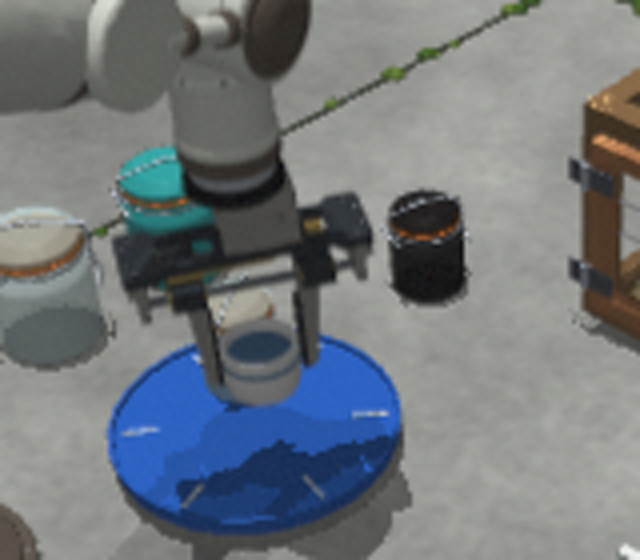

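The bowl is held level at about (260,360), and the jar is still standing behind it. Moving to the drawer.

step_arm:
  angular:
    - [0,0,0]
    - [0,0,-0.5]
    - [0,0,-0.65]
    - [0,0,-0.65]
    - [0,0,-0.65]
  linear:
    - [0.2,-0.4,0]
    - [0.3,-0.7,0]
    - [0.4,-0.86,0]
    - [0.4,-0.86,0]
    - [0.4,-0.86,0]
  gripper: [0.5,0.5,0.5,0.5,0.5]

```text
time_s: 7.6
eef_pos: [446.1, 112.4, 156.0]
eef_rot: [[-0.693, -0.721, -0.003], [-0.721, 0.693, -0.0], [0.002, 0.002, -1.0]]
force: [0.6, 1.1, -0.9]
gripper_width: 64.5
grasp_force: 15.0
```

step_arm:
  angular:
    - [0,0,-0.65]
    - [0,0,-0.65]
    - [0,0,-0.65]
    - [0,0,-0.65]
    - [0,0,-0.65]
  linear:
    - [0.4,-0.86,0]
    - [0.4,-0.86,0]
    - [0.4,-0.86,0]
    - [0.4,-0.86,0]
    - [0.4,-0.86,0]
  gripper: [0.5,0.5,0.5,0.5,0.5]

```text
time_s: 8.1
eef_pos: [505.9, -16.6, 155.8]
eef_rot: [[-0.894, -0.448, -0.003], [-0.448, 0.894, 0.001], [0.003, 0.002, -1.0]]
force: [0.4, -0.0, -2.1]
gripper_width: 64.5
grasp_force: 15.0
```

step_arm:
  angular:
    - [0,0,-0.65]
    - [0,0,-0.65]
    - [0,0,-0.65]
    - [0,0,-0.65]
    - [0,0,-0.65]
  linear:
    - [0.4,-0.86,0]
    - [0.4,-0.86,0]
    - [0.4,-0.86,0]
    - [0.4,-0.86,0]
    - [0.4,-0.86,0]
  gripper: [0.5,0.5,0.5,0.5,0.5]

```text
time_s: 8.6
eef_pos: [565.7, -145.4, 155.4]
eef_rot: [[-0.992, -0.123, -0.004], [-0.123, 0.992, 0.001], [0.003, 0.002, -1.0]]
force: [0.9, -1.2, -1.2]
gripper_width: 64.6
grasp_force: 15.0
```

step_arm:
  angular:
    - [0,0,-0.4]
    - [0,0,-0.37]
    - [0,0,0]
    - [0,0,0]
    - [0,0,0]
  linear:
    - [0.23,-0.34,0]
    - [0.2,-0.3,0]
    - [0,0,-0.8]
    - [0,0,-0.8]
    - [0,0,-0.8]
  gripper: [0.5,0.5,0.5,0.5,0.5]

```text
time_s: 9.1
eef_pos: [578.8, -162.9, 83.8]
eef_rot: [[-0.999, -0.046, -0.002], [-0.046, 0.999, 0.001], [0.002, 0.001, -1.0]]
force: [0.5, 0.7, -1.5]
gripper_width: 64.3
grasp_force: 15.0
```

Run:
```python
from h import *
s=camera("side");t=camera("top")
a=cv2.resize(s[170:300,270:400],None,fx=4,fy=4,interpolation=2)[:520,:];b=cv2.resize(t[140:240,290:390],(280,280),interpolation=2)
C=np.zeros((520,800,3),np.uint8);C[:,:520]=a;C[:280,520:]=b
cv2.imwrite("pics/s4.png",C[:,:,::-1]);o=r.observe();print(o["eef_pos"],o["force"])
```

```text
[ 575.95062154 -161.38929696   80.7616957 ] [-0.2128169   0.29781766 -2.06397113]
```

View pics/s4.png

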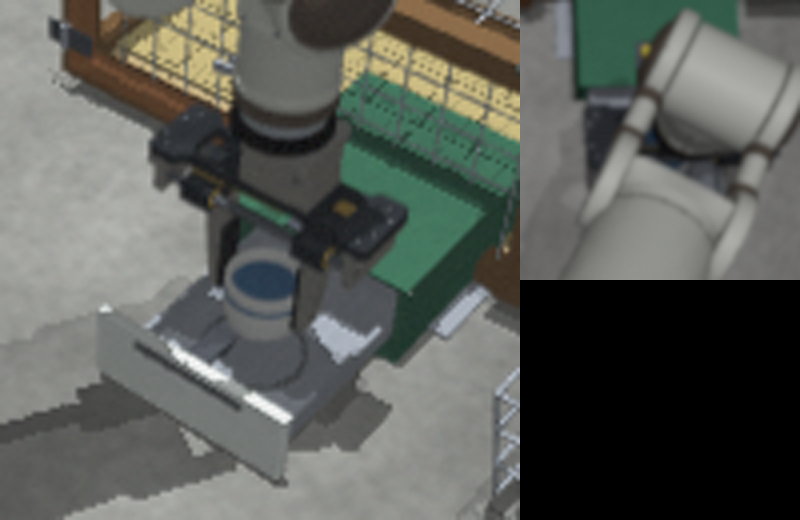

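The bowl is level over the drawer, its rim centre at crop (265,278). The ring's right and lower arc is centred near (262,352). Checking the alignment within this one camera.

Run:
```python
from h import *
S=lambda x,y,z:w("side",270+(x+.5)/4-.5,170+(y+.5)/4-.5,z).round(1)
print("bowl",S(263,278,91),"ring",S(262,352,14), "ring right edge",S(305,360,15),"panel",S(102,308,72),S(292,423,72),r.observe()["eef_pos"])
```

```text
bowl [ 581.6 -162.7   91. ] ring [ 580.8 -170.    14. ] ring right edge [ 595.8 -200.8   15. ] panel [489.  -80.2  72. ] [ 493.1 -257.    72. ] [ 575.95062154 -161.38929696   80.7616957 ]
```

step_arm:
  angular:
    - [0,0,0]
    - [0,0,0]
    - [0,0,0]
    - [0,0,0]
    - [0,0,0]
  linear:
    - [0,-0.1,-0.3]
    - [0,0,-0.3]
    - [0,0,-0.2]
    - [0,0,-0.1]
    - [0,0,0]
  gripper: [0.5,0.5,0.5,0.5,0.5]

```text
time_s: 9.7
eef_pos: [579.6, -165.8, 58.9]
eef_rot: [[-0.999, -0.046, -0.0], [-0.046, 0.999, 0.0], [0.0, 0.0, -1.0]]
force: [-0.6, 0.1, -2.1]
gripper_width: 64.8
grasp_force: 15.0
```

step_arm:
  angular:
    - [0,0,0]
    - [0,0,0]
    - [0,0,0]
  linear:
    - [0,0,-0.07]
    - [0,0,-0.05]
    - [0,0,0]
  gripper: [0.5,0.5,0.5]

```text
time_s: 10.0
eef_pos: [579.8, -165.9, 55.5]
eef_rot: [[-0.999, -0.046, 0.0], [-0.046, 0.999, -0.0], [-0.0, -0.0, -1.0]]
force: [0.6, 0.2, -1.4]
gripper_width: 64.8
grasp_force: 15.0
```

step_arm:
  angular:
    - [0,0,0]
    - [0,0,0]
    - [0,0,0]
    - [0,0,0]
  linear:
    - [-0.03,0,-0.08]
    - [0,0.03,-0.08]
    - [0,0,-0.04]
    - [0,0,0]
  gripper: [0.5,0.5,0.5,0.5]

```text
time_s: 10.4
eef_pos: [578.6, -164.8, 49.2]
eef_rot: [[-0.999, -0.046, -0.001], [-0.046, 0.999, 0.0], [0.001, 0.0, -1.0]]
force: [-0.6, 0.5, -1.5]
gripper_width: 64.1
grasp_force: 15.0
```

step_arm:
  angular:
    - [0,0,0]
    - [0,0,0]
    - [0,0,0]
  linear:
    - [0,0,-0.03]
    - [0,0,-0.03]
    - [0,0,0]
  gripper: [0.5,0.5,0.5]

```text
time_s: 10.7
eef_pos: [578.8, -165.0, 47.6]
eef_rot: [[-0.999, -0.046, -0.0], [-0.046, 0.999, 0.0], [0.0, 0.0, -1.0]]
force: [0.4, 0.5, -1.9]
gripper_width: 64.7
grasp_force: 15.0
```

step_arm:
  angular:
    - [0,0,0]
    - [0,0,0]
    - [0,0,0]
  linear:
    - [0,0,-0.03]
    - [0,0,-0.02]
    - [0,0,0]
  gripper: [0.5,0.5,0.5]

```text
time_s: 11.0
eef_pos: [579.1, -165.1, 47.0]
eef_rot: [[-0.999, -0.046, 0.0], [-0.046, 0.999, -0.0], [-0.0, -0.0, -1.0]]
force: [-3.2, 1.8, 4.8]
gripper_width: 64.7
grasp_force: 15.0
```

The force jumped at TCP z of about 47, which matches the bowl resting on the floor; resting on the ring would have stopped it about 3 mm higher. Releasing gently.

step_arm:
  angular:
    - [0,0,0]
    - [0,0,0]
    - [0,0,0]
    - [0,0,0]
    - [0,0,0]
  linear:
    - [0,0,0]
    - [0,0,0]
    - [0,0,0]
    - [0,0,0]
    - [0,0,0]
  gripper: [0.35,0.28,0.25,0.2,0.15]
  newtons: 5

```text
time_s: 11.5
eef_pos: [578.8, -165.0, 46.0]
eef_rot: [[-0.999, -0.046, -0.0], [-0.046, 0.999, 0.0], [0.0, 0.0, -1.0]]
force: [-0.2, 0.5, 0.1]
gripper_width: 77.6
grasp_force: 0.0
```

step_arm:
  angular:
    - [0,0,0]
    - [0,0,0]
    - [0,0,0]
    - [0,0,0]
    - [0,0,0]
  linear:
    - [0,0,0.2]
    - [0,0,0.5]
    - [0,0,1]
    - [0,0,1]
    - [0,0,1]
  gripper: [0.15,0.15,0.15,0.15,0.15]

```text
time_s: 12.0
eef_pos: [579.1, -165.1, 159.9]
eef_rot: [[-0.999, -0.046, 0.001], [-0.046, 0.999, -0.001], [-0.001, -0.001, -1.0]]
force: [0.0, -0.4, 0.1]
gripper_width: 78.2
grasp_force: 0.0
```

step_arm:
  angular:
    - [0,0,0]
    - [0,0,0]
    - [0,0,0]
    - [0,0,0]
    - [0,0,0]
  linear:
    - [-1,0,0]
    - [-1,0,0]
    - [-1,0,0]
    - [-1,-0.2,0]
    - [-0.9,-0.1,0]
  gripper: [1,1,1,1,1]
  newtons: 20

```text
time_s: 12.5
eef_pos: [431.0, -174.3, 158.5]
eef_rot: [[-0.999, -0.047, 0.001], [-0.047, 0.999, -0.001], [-0.001, -0.001, -1.0]]
force: [-0.1, -0.4, 0.7]
gripper_width: 40.3
grasp_force: 0.0
```

Run:
```python
from h import *
s=camera("side");t=camera("top")
a=cv2.resize(s[170:300,270:400],None,fx=4,fy=4,interpolation=2)[:520,:];b=cv2.resize(t[140:240,290:390],(280,280),interpolation=2)
C=np.zeros((520,800,3),np.uint8);C[:,:520]=a;C[:280,520:]=b
cv2.imwrite("pics/s5.png",C[:,:,::-1])
```

```text
(no output)
```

View pics/s5.png

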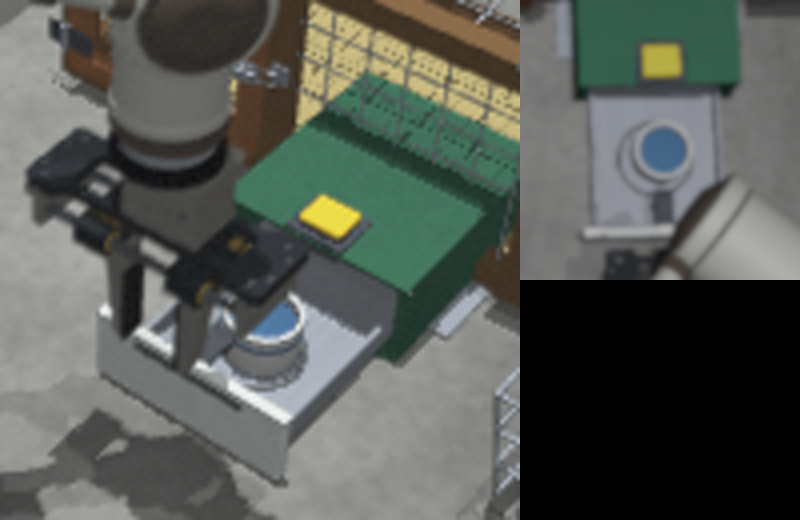

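The bowl stands level inside the ring: rim at top inset (662,150), ring arc from about 618 to 691, concentric once parallax is allowed for. Next is pushing the drawer shut.

step_arm:
  angular:
    - [0,0,0]
    - [0,0,0]
    - [0,0,0]
    - [0,0,0]
    - [0,0,0]
  linear:
    - [0,0.25,-0.5]
    - [0,0,-0.9]
    - [0,0,-0.9]
    - [0,0,-0.9]
    - [0,0,-0.6]
  gripper: [1,1,1,1,1]

```text
time_s: 13.1
eef_pos: [432.4, -166.3, 42.4]
eef_rot: [[-0.999, -0.047, 0.0], [-0.047, 0.999, 0.0], [-0.0, 0.0, -1.0]]
force: [-0.5, 0.8, -0.2]
gripper_width: 0.5
grasp_force: 0.0
```

step_arm:
  angular:
    - [0,0,0]
    - [0,0,0]
    - [0,0,0]
    - [0,0,0]
    - [0,0,0]
  linear:
    - [0.4,0.02,0]
    - [0.4,0.02,0]
    - [0.3,0.01,0]
    - [0.2,0.01,0]
    - [0.2,0.01,0]
  gripper: [1,1,1,1,1]

```text
time_s: 13.6
eef_pos: [477.4, -164.6, 43.6]
eef_rot: [[-0.999, -0.047, -0.0], [-0.047, 0.999, -0.0], [0.0, -0.0, -1.0]]
force: [-4.9, -1.3, 2.6]
gripper_width: 0.2
grasp_force: 2.1
```

step_arm:
  angular:
    - [0,0,0]
    - [0,0,0]
    - [0,0,0]
    - [0,0,0]
    - [0,0,0]
  linear:
    - [0.15,0.01,0]
    - [0.2,0.01,0]
    - [0.2,0.01,0]
    - [0.2,0.01,0]
    - [0.2,0.01,0]
  gripper: [1,1,1,1,1]

```text
time_s: 14.1
eef_pos: [505.5, -163.3, 43.2]
eef_rot: [[-0.999, -0.046, -0.001], [-0.046, 0.999, -0.001], [0.001, -0.001, -1.0]]
force: [-5.5, -3.6, 2.2]
gripper_width: 0.2
grasp_force: 2.3
```

step_arm:
  angular:
    - [0,0,0]
    - [0,0,0]
    - [0,0,0]
    - [0,0,0]
    - [0,0,0]
  linear:
    - [0.23,0.01,0]
    - [0.26,0.01,0]
    - [0.28,0.01,0]
    - [0.28,0.01,0]
    - [0.28,0.01,0]
  gripper: [1,1,1,1,1]

```text
time_s: 14.6
eef_pos: [545.2, -162.0, 43.1]
eef_rot: [[-0.999, -0.046, -0.001], [-0.046, 0.999, -0.001], [0.002, -0.001, -1.0]]
force: [-5.7, -5.0, 3.4]
gripper_width: 1.0
grasp_force: 3.1
```

step_arm:
  angular:
    - [0,0,0]
    - [0,0,0]
    - [0,0,0]
    - [0,0,0]
    - [0,0,0]
  linear:
    - [0.28,0.01,0]
    - [0.28,0.01,0]
    - [0.28,0.01,0]
    - [0.25,0.01,0]
    - [0.2,0.01,0]
  gripper: [1,1,1,1,1]

```text
time_s: 15.1
eef_pos: [583.8, -160.8, 43.1]
eef_rot: [[-0.999, -0.046, -0.002], [-0.046, 0.999, -0.001], [0.002, -0.001, -1.0]]
force: [-5.4, -5.3, 3.7]
gripper_width: 0.4
grasp_force: 3.4
```

step_arm:
  angular:
    - [0,0,0]
    - [0,0,0]
    - [0,0,0]
    - [0,0,0]
    - [0,0,0]
  linear:
    - [0.2,0.01,0]
    - [0.2,0.01,0]
    - [0.15,0.01,0]
    - [0.15,0.01,0]
    - [0.1,0,0]
  gripper: [1,1,1,1,1]

```text
time_s: 15.6
eef_pos: [606.9, -159.6, 42.8]
eef_rot: [[-0.999, -0.046, -0.004], [-0.046, 0.999, -0.001], [0.004, -0.001, -1.0]]
force: [-10.7, -4.5, 4.9]
gripper_width: 0.5
grasp_force: 4.8
```

step_arm:
  angular:
    - [0,0,0]
    - [0,0,0]
    - [0,0,0]
    - [0,0,0]
    - [0,0,0]
  linear:
    - [0.1,0,0]
    - [0.1,0,0]
    - [0.1,0,0]
    - [0.1,0,0]
    - [0,0,0]
  gripper: [1,1,1,1,1]

```text
time_s: 16.1
eef_pos: [619.5, -159.2, 42.8]
eef_rot: [[-0.999, -0.046, -0.002], [-0.046, 0.999, -0.0], [0.002, -0.0, -1.0]]
force: [-4.7, -2.8, 2.2]
gripper_width: -0.2
grasp_force: 2.6
```

step_arm:
  angular:
    - [0,0,0]
    - [0,0,0]
    - [0,0,0]
  linear:
    - [0.07,0,0]
    - [0.06,0,0]
    - [0,0,0]
  gripper: [1,1,1]

```text
time_s: 16.4
eef_pos: [623.2, -159.1, 42.9]
eef_rot: [[-0.999, -0.046, -0.002], [-0.046, 0.999, -0.0], [0.002, -0.0, -1.0]]
force: [-5.1, -3.5, 2.1]
gripper_width: 0.8
grasp_force: 3.1
```

step_arm:
  angular:
    - [0,0,0]
    - [0,0,0]
    - [0,0,0]
  linear:
    - [0.05,0,0]
    - [0.05,0,0]
    - [0,0,0]
  gripper: [1,1,1]

```text
time_s: 16.7
eef_pos: [625.6, -159.1, 42.9]
eef_rot: [[-0.999, -0.046, -0.004], [-0.046, 0.999, 0.0], [0.004, 0.0, -1.0]]
force: [-8.8, -2.5, 5.8]
gripper_width: 0.4
grasp_force: 4.3
```

The force is rising, so the drawer is at its rear stop. Backing off slowly to see whether it stays shut.

step_arm:
  angular:
    - [0,0,0]
    - [0,0,0]
    - [0,0,0]
    - [0,0,0]
    - [0,0,0]
  linear:
    - [-0.1,0,0]
    - [-0.1,0,0]
    - [-0.2,0,0]
    - [-0.2,0,0]
    - [-0.3,0,0]
  gripper: [1,1,1,1,1]

```text
time_s: 17.2
eef_pos: [599.9, -158.4, 43.2]
eef_rot: [[-0.999, -0.047, 0.001], [-0.047, 0.999, 0.0], [-0.001, 0.0, -1.0]]
force: [-0.9, -0.5, 0.1]
gripper_width: 0.7
grasp_force: 0.0
```

step_arm:
  angular:
    - [0,0,0]
    - [0,0,0]
    - [0,0,0]
    - [0,0,0]
    - [0,0,0]
  linear:
    - [-1,0,0]
    - [-1,0,0]
    - [-1,0,0.5]
    - [-1,0,1]
    - [-1,0,1]
  gripper: [1,1,1,1,1]

```text
time_s: 17.7
eef_pos: [448.0, -157.9, 118.3]
eef_rot: [[-0.999, -0.047, -0.001], [-0.047, 0.999, 0.001], [0.001, 0.001, -1.0]]
force: [0.2, -0.3, -0.1]
gripper_width: 0.2
grasp_force: 0.0
```

step_arm:
  angular:
    - [0,0,0]
    - [0,0,0]
    - [0,0,0]
    - [0,0,0]
    - [0,0,0]
  linear:
    - [0,0,1]
    - [0,0,1]
    - [0,0,0]
    - [0,0,0]
    - [0,0,0]
  gripper: [1,1,1,1,1]

```text
time_s: 18.2
eef_pos: [449.1, -158.1, 176.8]
eef_rot: [[-0.999, -0.046, -0.002], [-0.046, 0.999, 0.001], [0.002, 0.002, -1.0]]
force: [-0.4, 0.6, -0.2]
gripper_width: 1.0
grasp_force: 0.0
```

Run:
```python
from h import *
s=camera("side");cv2.imwrite("pics/s6.png",cv2.resize(s[:,60:],None,fx=1.4,fy=1.4)[:,:,::-1])
```

```text
(no output)
```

View pics/s6.png

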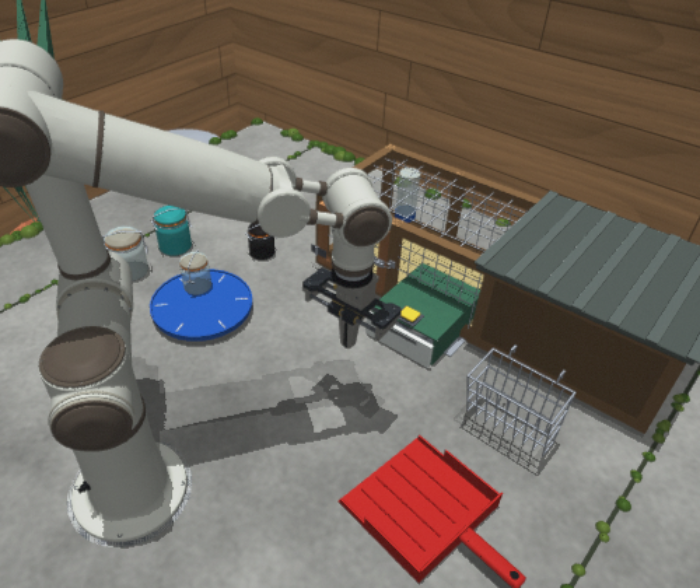

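The drawer is shut and staying shut (panel at (410,340)). The jar is standing at (195,273), the rack and dustpan look where they were, and the arm is clear.

```bash
python3 -c "
from cell import ticket
print(ticket.hand_in())"
```

```text
the job is handed in; nothing more can be done
None
```

The job is handed in at about 18 s: the drawer popped out, the bowl was standing flat inside the ring before I closed it, the drawer is latched shut, and the jar, dustpan and hay rack look undisturbed.

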